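Coast check of a rotary air-bearing stage, filmed from above the target post

ROBOT

A 6-joint arm with a two-finger parallel gripper is mounted at the origin on the work surface. World frame = base frame: x ahead of the robot, y to its left, z up, the work surface at z = 0. Lengths are in m, angles in rad, forces in N, time in s.
With the tool pointing down it reaches from about 0.3 to 0.775 m from the base axis. Payload 14.6 kg.
Tool frame: the origin (TCP) lies between the finger pads, 19 mm behind the fingertips; this is the grasp point; z points along the fingers, y is the line along which they close (so a half turn about z gives the same grasp; the last joint's range is limited). The gripper opens to 94 mm and grips with 3 to 60 N. Pads are 16 mm wide; open, the fingers measure 119 mm over their backs; the gripper's body (75 mm by 177 mm) begins 78 mm behind the grasp point.
Start: joints at [1.236, 0.3, 1.521, -0, 1.321, -0.067], TCP at [0.146, 0.53, 0.224] pointing down, gripper open.
Joint ranges: [-3.03, 3.03], [-0.79, 2.21], [0.23, 2.52], [-1.04, 4.18], [0, 3.07], [-2.55, 2.55]. Speed limits (rad/s): [2.22, 2.22, 2.57, 3.14, 3.14, 3.14].

INTERFACE

Orientations are given as [roll, pitch, yaw] about the fixed x, y, z axes, in that order (R = Rz(yaw) Ry(pitch) Rx(roll)).
In Python, from station import * gives the robot as it stands.
- The arm moves only by the tool send_rows, never from a script. Its argument "motion" is a list of rows, each a list of 3 entries, a list of its own where there are three numbers: the shift along the tool's x, y, z in units of 0.03 m (1.0 is 0.03 m), then the turn, a rotation vector about the tool's x, y, z in units of 0.12 rad (1.0 is 0.12 rad), then the opening, from -1 (shut) to 1 (fully open). In form: [[[x, y, z], [rx, ry, rz], grip], ...]. A call has 1 to 12 rows; each row shifts and turns the commanded pose from where the row before left it, along the tool's axes as they then stand; what a row does not reach is not made up. A row lasts 1/10 s, in which the tool goes at most 50 mm and 8.59 degrees, less where a joint would pass 70% of its speed; a pose out of reach is approached as far as the arm can. A call with a number of a shift or a turn outside -1 to 1 is refused whole. A call with a gripper value outside its range is refused whole. The fingers move at their own pace and stop on an object; "squeeze" is the grip in N (left out, the last holds). Time passes only in rows, so rows that do not move let the fingers close. It gives the time, the measured TCP pose, the force, the opening and the grip force at its end, in the units of the state.
- get_obs(): the state, without advancing time (a new reading comes with each control period).
- camera(name): name is "side" or "top" or "wrist"; returns a dict with "pixels" (400x640x3 uint8, red, green, blue), "depth" (400x640 float32, m along the optical axis (not along the pixel's ray), 0 where there is no reading), "fx", "fy", "cx", "cy" (pixels), "dist" ([k1, k2, p1, p2, k3] as OpenCV has them; the pictures are not rectified), "rvec" (rotation vector, rad) and "tvec" (3), from world to camera coordinates, as OpenCV has them. Camera axes: x right, y down, z forward; pixel columns grow to the right and rows downward; lengths in m; the calibration is good to about 2 mm. A picture is of the moment at which its call begins.
- hand_in(): hands the job in; it is judged then, once.
The state is a dict: "time_s": time; "qpos": joint angles; "joint_vel": joint speeds; "tau": joint torques, N m; "ee_pos": TCP position; "eef_rot": TCP orientation; "force": force on the tool from outside, world axes, zero at the start; "moment": the same for the moment, N m; "grip_width": finger opening in m; "grip_force": force on a finger pad.
Only numpy, scipy, OpenCV 4.12 (cv2) and the standard library are available. Lean on these libraries where they do the work, as an engineer would, in place of code of your own. Each camera call takes 0.05 s, during which the arm holds its last target. There are 200 camera calls.

TASK

Check that the rotary stage coasts freely: set the disc turning (its upright post makes a handle) at about a quarter turn per second (either way round, never faster than half a turn per second) and let go. While it coasts untouched, keep the gripper centred over the travelling post, fingertips about 3 cm above its top, so that the wrist camera films it for a good seven seconds. Then bring the disc to a standstill, let go of it, and leave the small parts lying around as they were.

Things in the scene. Friction and masses are not known exactly. Their poses are not given: they have to be found in the camera images.
- post_top (a point): centre of the top face of the upright plain steel post, a cylinder 30 mm in diameter standing 52 mm tall on the disc (top 140 mm above the work surface), axis 90 mm from the disc's axis; it travels with the disc. Across the disc lies a low work nest (40 x 62 x 20 mm), and a hub 56 mm across, 12 mm high, is in the middle. Site z up, x radially outward
- axis_top (a point): point on the disc's vertical turning axis, level with the disc's upper face, 88 mm above the work surface. The disc is aluminium, 250 mm in diameter, 18 mm thick. The point turns with the disc; its x points to the post, z up. Post and disc turn as one, so a grip on the post must turn with the disc, or the round post rolls out of it
- rotor (a joint): turning angle of the disc (rad), growing counter-clockwise seen from above; free on an air bearing for 9 turns either way. Nominal inertia 0.017 kg m2 (2.2 kg; true value 0.7 to 1.4 of that), drag nominally 0.0003 N m s/rad plus 0.0004 N m dry friction: let go, it coasts for tens of seconds, slowing by some 0.05 rad/s each second
- stage: fixed aluminium plate of the rotary stage, 340 x 340 x 12 mm, with a black bearing housing (220 mm square, top 55 mm high) under the disc; origin at the centre of the plate's underside, on the turning axis; x and y along its edges, z up
- spacer: loose steel spacer ring, 40 mm outside, 16 mm high, on a corner of the plate; origin at centre of its underside; leave alone
- weight: loose brass cylinder, 38 mm diameter, 30 mm high, on a corner of the plate; origin at centre of its underside; leave alone
- gauge: loose steel block 35 x 30 x 20 mm on a corner of the plate; origin at centre of its underside; leave alone
- driver: loose screwdriver lying on the granite to the robot's right; leave alone; origin near its middle
- bin: loose grey plastic bin 150 x 110 x 50 mm on the granite to the robot's right; origin at centre of its underside; leave alone
- jar: loose jar, 60 mm diameter, 75 mm high, on the granite to the robot's left; origin at centre of its underside; leave alone
- cup: loose aluminium cup, 70 mm across, 70 mm high, on the granite to the robot's left; origin at centre of its underside; leave alone

How it is judged:
By the outcome, as a careful person would: the job done as asked, in the order asked, and still so for the second after the job is handed in, with the robot touching nothing.
It also fails if it takes over 61 s, if anything falls off the work surface, if the arm or the gripper's body presses on something with over 40 N, if the wrist force passes 120 N, or if a joint passes its speed limit or range.

## Working session

There is one attempt and no reset: what is moved stays moved. The work goes in short steps, Python scripts to look and compute and a tool call to move; the robot and the scene stay as the last step left them, time stands still between calls to the robot, and variables do not carry over. Pictures are saved under pics/ and viewed, at most 10 in all, crops included, and the job is handed in when it is done.

Besides the shell and the picture viewer there is one more tool, called after "Call:" as name(argument=value, ...) on one line, values as JSON. send_rows: Moves the arm, as the interface text tells. Its arguments: {"type":"object","properties":{"motion":{"type":"array"},"squeeze":{"type":"number"}},"required":["motion"]}

```bash
mkdir -p pics; ls
python3 - <<'E'
from station import *
import cv2
o=get_obs(); print(o)
import numpy as np
for n in ["top","side"]:
    c=camera(n); cv2.imwrite(f"pics/{n}0.png",c["pixels"][:,:,::-1]); np.savez(f"pics/{n}0.npz",**c)
    print(n,c["fx"],c["cx"],c["cy"],c["dist"],c["rvec"],c["tvec"])
E
```

```text
pics
{'time_s': 0.0, 'qpos': array([ 1.23635750e+00,  3.00503221e-01,  1.52157640e+00,  1.97021985e-05,
        1.32070015e+00, -6.66217591e-02]), 'joint_vel': array([ 0.000196  ,  0.00096128, -0.00300088, -0.00175964, -0.00239331,
        0.00098911]), 'tau': array([-3.80576123e-03, -5.31789351e+01, -3.52742457e+01,  7.06650387e-02,
        2.43756064e-02, -1.08206891e-04]), 'ee_pos': array([0.14547587, 0.53016387, 0.22367068]), 'eef_rot': array([-3.14040944e+00, -9.80702802e-05,  2.87377064e+00]), 'force': array([-0.75643012, -0.34035059, -0.54374673]), 'moment': array([6.89540623e-03, 2.48354768e-05, 1.44726018e-02]), 'grip_force': 0.0, 'grip_width': 0.09391445113274562}
top 461.06658387570184 314.0662679243206 201.41182462194385 [-0.03737246  0.          0.          0.          0.        ] [ 2.18025954 -2.18731019  0.08548815] [-0.01321368  0.58659676  1.54077629]
side 476.0240704760745 316.4108066145588 199.7928042181292 [-0.05234516  0.          0.          0.          0.        ] [ 2.06639983 -0.19972944  0.11873222] [-0.55044371  0.15278979  1.5936564 ]
```

View pics/top0.png

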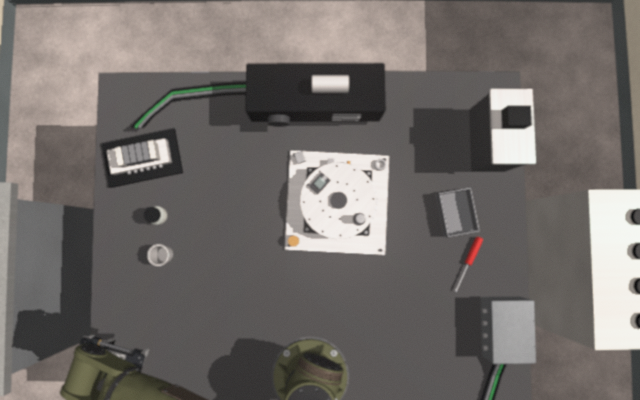

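View pics/side0.png

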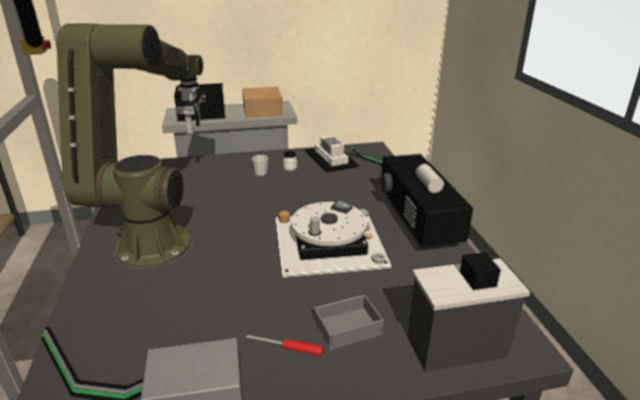

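The top view shows the disc around (339,200), the post at (359,219), the nest at (319,183) and the brass weight at (293,241). The side view shows the post at about (315,226). I'll measure them from depth.

```bash
cat > h.py <<'E'
import numpy as np, cv2
def cloud(c):
    K=np.array([[c["fx"],0,c["cx"]],[0,c["fy"],c["cy"]],[0,0,1]],float)
    h,w=c["depth"].shape; u,v=np.meshgrid(np.arange(w),np.arange(h))
    p=cv2.undistortPoints(np.stack([u,v],-1).reshape(-1,1,2).astype(np.float64),K,np.array(c["dist"],float)).reshape(h,w,2)
    d=c["depth"].astype(float); P=np.dstack([p[...,0]*d,p[...,1]*d,d])
    R=cv2.Rodrigues(np.array(c["rvec"],float))[0]
    W=(P-np.array(c["tvec"],float).ravel())@R; W[d<=0]=np.nan
    return W
E
python3 - <<'E'
from h import *
for n in ["top","side"]:
    W=cloud(np.load(f"pics/{n}0.npz"))
    near=(np.abs(W[...,0]-.58)<.22)&(np.abs(W[...,1]+.05)<.25)
    z=W[...,2]
    print(n,np.histogram(z[near],bins=np.arange(-.01,.17,.01)))
    for lo,hi in [(.08,.094),(.13,.15),(.125,.16),(.102,.115)]:
        m=near&(z>lo)&(z<hi); q=W[m]
        if len(q)>4:
            (cx,cy),r=cv2.minEnclosingCircle(q[:,:2].astype(np.float32)); print(lo,len(q),q.mean(0).round(4),np.median(q[:,2]).round(4),"circ",round(cx,4),round(cy,4),round(r,4))
    m=near&(z>.004)&(z<.02)
    print("plate",cv2.minAreaRect(W[m][:,:2].astype(np.float32)))
    m=(near&(z>.022)&(z<.06)).astype(np.uint8)
    k,l,s,cc=cv2.connectedComponentsWithStats(m)
    for i in range(1,k):
        if s[i,4]>8: print("blob",s[i,4],W[l==i].mean(0).round(3))
E
```

```text
top (array([3779, 6027, 3369,  163,  109,  151,  271,   27,   17, 2629, 1494,
        289,   64,    3,   37,   36,    0]), array([-0.01,  0.  ,  0.01,  0.02,  0.03,  0.04,  0.05,  0.06,  0.07,
        0.08,  0.09,  0.1 ,  0.11,  0.12,  0.13,  0.14,  0.15,  0.16]))
0.08 3796 [ 0.5823 -0.0962  0.0883] 0.0883 circ 0.5857 -0.0948 0.125
0.13 73 [ 0.5247 -0.1603  0.1398] 0.1397 circ 0.525 -0.1603 0.015
0.125 74 [ 0.5245 -0.1603  0.1396] 0.1397 circ 0.5248 -0.1607 0.015
0.102 264 [ 0.6234 -0.051   0.1066] 0.1057 circ 0.5889 -0.0974 0.1037
plate ((0.5791897773742676, -0.04997757077217102), (0.4992135465145111, 0.4372730255126953), 89.87367248535156)
blob 97 [0.737 0.033 0.032]
blob 38 [ 0.724 -0.072  0.045]
blob 67 [ 0.714 -0.241  0.028]
blob 12 [ 0.718 -0.132  0.042]
blob 67 [ 0.688 -0.004  0.055]
blob 55 [ 0.677 -0.198  0.054]
blob 86 [0.495 0.003 0.054]
blob 78 [ 0.483 -0.182  0.055]
blob 103 [0.454 0.054 0.042]
side (array([ 664, 3278, 2434,  297,  288,  259,  442,   17,  140, 1045, 1085,
        230,   71,   27,   38,   32,    0]), array([-0.01,  0.  ,  0.01,  0.02,  0.03,  0.04,  0.05,  0.06,  0.07,
        0.08,  0.09,  0.1 ,  0.11,  0.12,  0.13,  0.14,  0.15,  0.16]))
0.08 1994 [ 0.5808 -0.1162  0.0896] 0.0898 circ 0.5806 -0.0961 0.1282
0.13 70 [ 0.5224 -0.1661  0.1391] 0.1397 circ 0.5226 -0.1619 0.0185
0.125 85 [ 0.5219 -0.1674  0.137 ] 0.1389 circ 0.5224 -0.1626 0.0192
0.102 222 [ 0.6054 -0.0755  0.107 ] 0.1062 circ 0.5893 -0.1024 0.1058
plate ((0.580303966999054, -0.05057245492935181), (0.4396952986717224, 0.49902936816215515), 0.1600411981344223)
blob 35 [0.744 0.029 0.033]
blob 99 [0.452 0.046 0.038]
blob 24 [ 0.725 -0.08   0.04 ]
blob 985 [ 0.575 -0.194  0.045]
blob 78 [ 0.711 -0.245  0.028]
```

```bash
cat >> h.py <<'E'
import json
from scipy.spatial.transform import Rotation as Ro
AX=np.array([.585,-.095])
def load(): return np.array(json.load(open("cmd.json")))
def plan(poses,grip,start=None):
    """poses: rows of x,y,z,yaw (tool down); prints rounded rows per 12, saves the commanded pose"""
    c=load() if start is None else np.array(start,float)
    g=np.broadcast_to(grip,(len(poses),)); out=[]
    for p,gg in zip(np.atleast_2d(poses),g):
        s,k=np.sin(c[3]),np.cos(c[3]); d=p[:3]-c[:3]
        t=np.clip(np.round(np.array([k*d[0]+s*d[1],s*d[0]-k*d[1],-d[2]])/.03,2),-1,1)+0.
        r=np.clip(np.round(-(p[3]-c[3])/.12,2),-1,1)+0.
        dx,dy,dz=t*.03; c=c+[k*dx+s*dy,s*dx-k*dy,-dz,-r*.12]
        out.append([t.tolist(),[0,0,float(r)],round(float(gg),2)])
    for i in range(0,len(out),12): print(json.dumps(out[i:i+12]).replace(" ",""))
    json.dump(c.tolist(),open("cmd.json","w")); print("end",c.round(4))
E
python3 - <<'E'
from h import *
v=np.minimum(1,np.minimum(np.arange(1,37)/5,np.arange(36,0,-1)/5)); s=np.cumsum(v)/v.sum()
a=np.array([.1455,.5302,.2237,2.8738]); b=np.array([.525,-.1605,.20,1.31])
plan(a+s[:,None]*(b-a),1,a)
E
```

```text
[[[-0.11,-0.12,0.0],[0,0,0.08],1.0],[[-0.24,-0.23,0.01],[0,0,0.16],1.0],[[-0.35,-0.34,0.02],[0,0,0.25],1.0],[[-0.48,-0.45,0.02],[0,0,0.32],1.0],[[-0.63,-0.53,0.02],[0,0,0.41],1.0],[[-0.65,-0.5,0.03],[0,0,0.41],1.0],[[-0.68,-0.47,0.02],[0,0,0.41],1.0],[[-0.69,-0.43,0.03],[0,0,0.4],1.0],[[-0.72,-0.4,0.02],[0,0,0.41],1.0],[[-0.74,-0.36,0.03],[0,0,0.41],1.0],[[-0.75,-0.33,0.02],[0,0,0.41],1.0],[[-0.77,-0.29,0.03],[0,0,0.4],1.0]]
[[[-0.78,-0.25,0.02],[0,0,0.41],1.0],[[-0.79,-0.21,0.03],[0,0,0.41],1.0],[[-0.8,-0.18,0.02],[0,0,0.4],1.0],[[-0.81,-0.13,0.03],[0,0,0.41],1.0],[[-0.82,-0.1,0.02],[0,0,0.41],1.0],[[-0.82,-0.05,0.03],[0,0,0.41],1.0],[[-0.82,-0.02,0.02],[0,0,0.4],1.0],[[-0.82,0.03,0.02],[0,0,0.41],1.0],[[-0.82,0.06,0.03],[0,0,0.41],1.0],[[-0.81,0.1,0.02],[0,0,0.4],1.0],[[-0.81,0.15,0.03],[0,0,0.41],1.0],[[-0.8,0.18,0.02],[0,0,0.41],1.0]]
[[[-0.79,0.22,0.03],[0,0,0.41],1.0],[[-0.78,0.27,0.02],[0,0,0.4],1.0],[[-0.76,0.29,0.03],[0,0,0.41],1.0],[[-0.75,0.34,0.02],[0,0,0.41],1.0],[[-0.73,0.37,0.03],[0,0,0.41],1.0],[[-0.72,0.41,0.02],[0,0,0.4],1.0],[[-0.69,0.44,0.03],[0,0,0.41],1.0],[[-0.67,0.48,0.02],[0,0,0.41],1.0],[[-0.52,0.4,0.02],[0,0,0.32],1.0],[[-0.37,0.32,0.02],[0,0,0.25],1.0],[[-0.24,0.22,0.01],[0,0,0.16],1.0],[[-0.12,0.11,0.0],[0,0,0.08],1.0]]
end [ 0.525  -0.1604  0.2     1.3102]
```

Call:
send_rows(motion=[[[-0.11,-0.12,0.0],[0,0,0.08],1.0],[[-0.24,-0.23,0.01],[0,0,0.16],1.0],[[-0.35,-0.34,0.02],[0,0,0.25],1.0],[[-0.48,-0.45,0.02],[0,0,0.32],1.0],[[-0.63,-0.53,0.02],[0,0,0.41],1.0],[[-0.65,-0.5,0.03],[0,0,0.41],1.0],[[-0.68,-0.47,0.02],[0,0,0.41],1.0],[[-0.69,-0.43,0.03],[0,0,0.4],1.0],[[-0.72,-0.4,0.02],[0,0,0.41],1.0],[[-0.74,-0.36,0.03],[0,0,0.41],1.0],[[-0.75,-0.33,0.02],[0,0,0.41],1.0],[[-0.77,-0.29,0.03],[0,0,0.4],1.0]])

```text
time_s: 1.3
ee_pos: [0.2645, 0.3126, 0.2167]
eef_rot: [3.141, 0.0, 2.381]
force: [0.2, 0.4, 0.9]
grip_width: 0.0939
grip_force: 0.0
```

Call:
send_rows(motion=[[[-0.78,-0.25,0.02],[0,0,0.41],1.0],[[-0.79,-0.21,0.03],[0,0,0.41],1.0],[[-0.8,-0.18,0.02],[0,0,0.4],1.0],[[-0.81,-0.13,0.03],[0,0,0.41],1.0],[[-0.82,-0.1,0.02],[0,0,0.41],1.0],[[-0.82,-0.05,0.03],[0,0,0.41],1.0],[[-0.82,-0.02,0.02],[0,0,0.4],1.0],[[-0.82,0.03,0.02],[0,0,0.41],1.0],[[-0.82,0.06,0.03],[0,0,0.41],1.0],[[-0.81,0.1,0.02],[0,0,0.4],1.0],[[-0.81,0.15,0.03],[0,0,0.41],1.0],[[-0.8,0.18,0.02],[0,0,0.41],1.0]])

```text
time_s: 2.5
ee_pos: [0.4061, 0.0538, 0.208]
eef_rot: [3.141, 0.0, 1.794]
force: [0.8, 0.2, -0.7]
grip_width: 0.0947
grip_force: 0.0
```

Call:
send_rows(motion=[[[-0.79,0.22,0.03],[0,0,0.41],1.0],[[-0.78,0.27,0.02],[0,0,0.4],1.0],[[-0.76,0.29,0.03],[0,0,0.41],1.0],[[-0.75,0.34,0.02],[0,0,0.41],1.0],[[-0.73,0.37,0.03],[0,0,0.41],1.0],[[-0.72,0.41,0.02],[0,0,0.4],1.0],[[-0.69,0.44,0.03],[0,0,0.41],1.0],[[-0.67,0.48,0.02],[0,0,0.41],1.0],[[-0.52,0.4,0.02],[0,0,0.32],1.0],[[-0.37,0.32,0.02],[0,0,0.25],1.0],[[-0.24,0.22,0.01],[0,0,0.16],1.0],[[-0.12,0.11,0.0],[0,0,0.08],1.0]])

```text
time_s: 3.7
ee_pos: [0.5249, -0.1608, 0.2005]
eef_rot: [-3.141, -0.0, 1.309]
force: [0.9, 0.4, -0.1]
grip_width: 0.0936
grip_force: 0.0
```

Run:
```python
from station import *
from h import *
c=camera("wrist"); np.savez("pics/w1.npz",**c); cv2.imwrite("pics/w1.png",c["pixels"][:,:,::-1])
W=cloud(c); z=W[...,2]
print(get_obs()["ee_pos"])
for lo,hi,rad,cen in [(.133,.147,.03,(.525,-.1605)),(.083,.0925,.14,AX)]:
    m=(z>lo)&(z<hi)&(np.hypot(W[...,0]-cen[0],W[...,1]-cen[1])<rad); q=W[m]
    print(len(q), np.median(q,0) if len(q) else 0, cv2.minEnclosingCircle(q[:,:2].astype(np.float32)) if len(q) else 0)
```

```text
[ 0.52507236 -0.16086671  0.20049733]
993 [ 0.52441955 -0.15990134  0.13960741] ((0.5239838361740112, -0.16100062429904938), 0.015105248428881168)
43339 [ 0.57648003 -0.09406081  0.08775381] ((0.585679829120636, -0.09574742615222931), 0.1250796765089035)
```

View pics/w1.png

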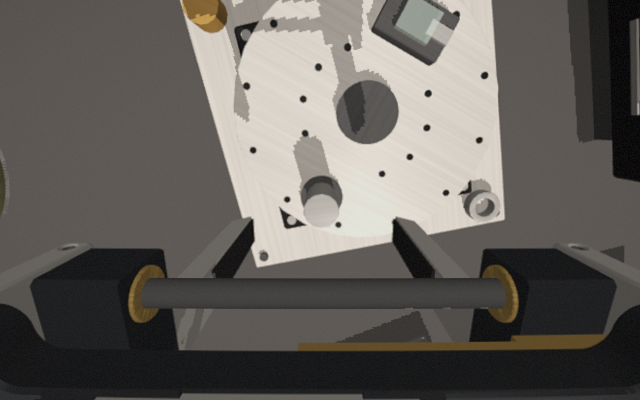

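The wrist view shows the post top at (321,210), midway between the fingertips at (245,225) and (400,225). The nest is at (418,25) and the spacer at (482,206). Next I'll go down around the post and close to a loose cage.

```bash
sed -i 's/^AX=.*/AX=np.array([.5855,-.0955])/' h.py
python3 - <<'E'
from h import *
a=load(); a[:3]=[.5250,-.1608,.2005]; b=np.array([.5240,-.1607,.137,1.31])
s=np.array([.12,.35,.6,.85,1,1,1,1,1,1,1,1])
plan(a+s[:,None]*(b-a),[1]*6+[-.19]*6,a)
E
```

```text
[[[0.0,0.0,0.25],[0,0,0.0],1.0],[[0.0,-0.01,0.49],[0,0,0.0],1.0],[[0.0,-0.01,0.53],[0,0,0.0],1.0],[[0.0,-0.01,0.53],[0,0,0.0],1.0],[[-0.01,0.0,0.32],[0,0,0.0],1.0],[[0.0,0.0,0.0],[0,0,0.0],1.0],[[0.0,0.0,0.0],[0,0,0.0],-0.19],[[0.0,0.0,0.0],[0,0,0.0],-0.19],[[0.0,0.0,0.0],[0,0,0.0],-0.19],[[0.0,0.0,0.0],[0,0,0.0],-0.19],[[0.0,0.0,0.0],[0,0,0.0],-0.19],[[0.0,0.0,0.0],[0,0,0.0],-0.19]]
end [ 0.5241 -0.1609  0.1369  1.3102]
```

Call:
send_rows(motion=[[[0.0,0.0,0.25],[0,0,0.0],1.0],[[0.0,-0.01,0.49],[0,0,0.0],1.0],[[0.0,-0.01,0.53],[0,0,0.0],1.0],[[0.0,-0.01,0.53],[0,0,0.0],1.0],[[-0.01,0.0,0.32],[0,0,0.0],1.0],[[0.0,0.0,0.0],[0,0,0.0],1.0],[[0.0,0.0,0.0],[0,0,0.0],-0.19],[[0.0,0.0,0.0],[0,0,0.0],-0.19],[[0.0,0.0,0.0],[0,0,0.0],-0.19]], squeeze=3)

```text
time_s: 4.65
ee_pos: [0.5243, -0.1603, 0.1376]
eef_rot: [3.141, 0.0, 1.31]
force: [0.3, 0.8, -0.3]
grip_width: 0.0734
grip_force: 0.0
```

Call:
send_rows(motion=[[[0.0,0.0,0.0],[0,0,0.0],-0.19],[[0.0,0.0,0.0],[0,0,0.0],-0.19],[[0.0,0.0,0.0],[0,0,0.0],-0.19]])

```text
time_s: 4.95
ee_pos: [0.5241, -0.1603, 0.1371]
eef_rot: [3.141, 0.0, 1.31]
force: [1.0, 0.2, -0.3]
grip_width: 0.0492
grip_force: 0.0
```

```bash
cat >> h.py <<'E'
def post(c,guess=None,name=None):
    """post top centre and disc angle from a wrist view"""
    if name: np.savez(f"pics/{name}.npz",**c); cv2.imwrite(f"pics/{name}.png",c["pixels"][:,:,::-1])
    W=cloud(c); r=np.hypot(W[...,0]-AX[0],W[...,1]-AX[1])
    m=(np.abs(W[...,2]-.14)<.006)&(r>.065)&(r<.115)
    if guess is not None: m&=np.hypot(W[...,0]-guess[0],W[...,1]-guess[1])<.035
    k,l,s,_=cv2.connectedComponentsWithStats(m.astype(np.uint8))
    if k<2: return None
    q=W[l==1+np.argmax(s[1:,4])][:,:2].astype(np.float32); (x,y),R=cv2.minEnclosingCircle(q)
    p=(np.array([x,y])+np.median(q,0))/2
    return p,np.arctan2(p[1]-AX[1],p[0]-AX[0]),len(q),R
E
python3 - <<'E'
from station import *
from h import *
print(post(camera("wrist"),None,"w2")); o=get_obs(); print(o["time_s"],o["ee_pos"],o["grip_width"],o["force"])
E
```

```text
(array([ 0.52427801, -0.16035352]), np.float64(-2.327398015494276), 1806, 0.015085647813975811)
5.0 [ 0.5240687  -0.16025035  0.13700232] 0.04581659479751963 [ 0.00865393 -0.5859942   0.37934452]
```

```bash
cat >> h.py <<'E'
def circ(th,z,yaw):
    th=np.asarray(th,float); return np.column_stack([AX[0]+.09*np.cos(th),AX[1]+.09*np.sin(th),np.broadcast_to(z,th.shape),np.broadcast_to(yaw,th.shape)])
E
python3 - <<'E'
from h import *
w=np.r_[0,0,np.arange(1,10)/9,1]*1.65; wB=np.r_[1.65,1.65,1.65,1.65,1.65,1.64,1.635,1.63]
th=-2.327+np.cumsum(np.r_[w,wB])*.1
yaw=1.31+.06*np.clip(np.arange(20)-1,0,12)
z=np.r_[[.137]*17,.153,.173,.189]
g=np.r_[[-.19]*14,[1]*6]
P=circ(th,z,yaw); print(th[[11,13,19]])
plan(P,g,[.5241,-.1603,.137,1.31])
E
```

```text
[-1.337  -1.007  -0.0215]
[[[-0.02,-0.01,0.0],[0,0,0.0],-0.19],[[0.0,0.0,0.0],[0,0,0.0],-0.19],[[-0.03,0.05,0.0],[0,0,-0.5],-0.19],[[-0.06,0.1,0.0],[0,0,-0.5],-0.19],[[-0.08,0.14,0.0],[0,0,-0.5],-0.19],[[-0.11,0.19,0.0],[0,0,-0.5],-0.19],[[-0.13,0.24,0.0],[0,0,-0.5],-0.19],[[-0.15,0.3,0.0],[0,0,-0.5],-0.19],[[-0.15,0.35,0.0],[0,0,-0.5],-0.19],[[-0.14,0.42,0.0],[0,0,-0.5],-0.19],[[-0.12,0.48,0.0],[0,0,-0.5],-0.19],[[-0.06,0.49,0.0],[0,0,-0.5],-0.19]]
[[[-0.01,0.49,0.0],[0,0,-0.5],-0.19],[[0.04,0.49,0.0],[0,0,-0.5],-0.19],[[0.09,0.49,0.0],[0,0,0.0],1.0],[[0.17,0.46,0.0],[0,0,0.0],1.0],[[0.24,0.43,0.0],[0,0,0.0],1.0],[[0.31,0.38,-0.53],[0,0,0.0],1.0],[[0.37,0.33,-0.67],[0,0,0.0],1.0],[[0.41,0.26,-0.53],[0,0,0.0],1.0]]
end [ 0.6755 -0.0975  0.1889  2.03  ]
```

Call:
send_rows(motion=[[[-0.02,-0.01,0.0],[0,0,0.0],-0.19],[[0.0,0.0,0.0],[0,0,0.0],-0.19],[[-0.03,0.05,0.0],[0,0,-0.5],-0.19],[[-0.06,0.1,0.0],[0,0,-0.5],-0.19],[[-0.08,0.14,0.0],[0,0,-0.5],-0.19],[[-0.11,0.19,0.0],[0,0,-0.5],-0.19],[[-0.13,0.24,0.0],[0,0,-0.5],-0.19],[[-0.15,0.3,0.0],[0,0,-0.5],-0.19],[[-0.15,0.35,0.0],[0,0,-0.5],-0.19],[[-0.14,0.42,0.0],[0,0,-0.5],-0.19],[[-0.12,0.48,0.0],[0,0,-0.5],-0.19],[[-0.06,0.49,0.0],[0,0,-0.5],-0.19]])

```text
time_s: 6.2
ee_pos: [0.6069, -0.1832, 0.1369]
eef_rot: [-3.141, 0.0, 1.912]
force: [-0.2, -0.6, 0.2]
grip_width: 0.0379
grip_force: 0.0
```

Call:
send_rows(motion=[[[-0.01,0.49,0.0],[0,0,-0.5],-0.19],[[0.04,0.49,0.0],[0,0,-0.5],-0.19],[[0.09,0.49,0.0],[0,0,0.0],1.0],[[0.17,0.46,0.0],[0,0,0.0],1.0],[[0.24,0.43,0.0],[0,0,0.0],1.0],[[0.31,0.38,-0.53],[0,0,0.0],1.0],[[0.37,0.33,-0.67],[0,0,0.0],1.0],[[0.41,0.26,-0.53],[0,0,0.0],1.0]])

```text
time_s: 7.0
ee_pos: [0.6759, -0.0963, 0.1899]
eef_rot: [3.141, 0.0, 2.03]
force: [0.0, 0.3, 0.5]
grip_width: 0.0823
grip_force: 0.0
```

```bash
cat > look.py <<'E'
from station import *
from h import *
import sys
t=get_obs()["time_s"]; e=get_obs()["ee_pos"]; c=camera("wrist"); r=post(c,None,sys.argv[1]); t2=get_obs()["time_s"]
print("t",t,t2,"ee",e.round(4),"->",get_obs()["ee_pos"].round(4),"hand",np.arctan2(e[1]-AX[1],e[0]-AX[0]).round(4),"cmd",load().round(4)); print(r, np.hypot(*(r[0]-AX)))
with open("log.txt","a") as f: f.write(f"{t} {r[1]}\n")
L=np.atleast_2d(np.loadtxt("log.txt"));a=np.unwrap(L[:,1]); print("omega",np.diff(a)/np.diff(L[:,0]))
E
python3 look.py a1
```

```text
t 7.0 7.05 ee [ 0.6759 -0.0963  0.1899] -> [ 0.6767 -0.0943  0.193 ] hand -0.0085 cmd [ 0.6755 -0.0975  0.1889  2.03  ]
(array([ 0.67441487, -0.0962182 ]), np.float64(-0.008077196692106499), 1072, 0.015107481740415096) 0.08891777365436543
omega []
```

```bash
cat > track.py <<'E'
# track.py t0 theta0 omega0 decay tnow n : rows following the coasting post
from h import *
import sys
t0,th0,w,d,tn=map(float,sys.argv[1:6]); n=int(sys.argv[6])
t=tn+.1*np.arange(1,n+1)-t0
th=th0+w*t-d*t*t/2
plan(circ(th,.189,2.03),1); print("theta end",th[-1])
E
python3 track.py 7 -.008 1.65 .05 7.05 8
```

```text
[[[0.74,0.27,0.0],[0,0,0.0],1.0],[[0.48,0.07,0.0],[0,0,0.0],1.0],[[0.49,-0.02,0.0],[0,0,0.0],1.0],[[0.48,-0.09,0.0],[0,0,0.0],1.0],[[0.46,-0.17,0.0],[0,0,0.0],1.0],[[0.42,-0.24,0.0],[0,0,0.0],1.0],[[0.38,-0.3,0.0],[0,0,0.0],1.0],[[0.32,-0.36,0.0],[0,0,0.0],1.0]]
end [ 0.6028 -0.0073  0.1889  2.03  ]
theta end 1.3764374999999993
```

Call:
send_rows(motion=[[[0.74,0.27,0.0],[0,0,0.0],1.0],[[0.48,0.07,0.0],[0,0,0.0],1.0],[[0.49,-0.02,0.0],[0,0,0.0],1.0],[[0.48,-0.09,0.0],[0,0,0.0],1.0],[[0.46,-0.17,0.0],[0,0,0.0],1.0],[[0.42,-0.24,0.0],[0,0,0.0],1.0],[[0.38,-0.3,0.0],[0,0,0.0],1.0],[[0.32,-0.36,0.0],[0,0,0.0],1.0]])

```text
time_s: 7.85
ee_pos: [0.6017, -0.0067, 0.1886]
eef_rot: [-3.141, -0.0, 2.03]
force: [-0.2, 0.6, -0.3]
grip_width: 0.0938
grip_force: 0.0
```

```bash
python3 look.py a2
```

```text
t 7.85 7.9 ee [ 0.6017 -0.0067  0.1886] -> [ 0.6004 -0.0064  0.1887] hand 1.3906 cmd [ 0.6028 -0.0073  0.1889  2.03  ]
(array([ 0.60235873, -0.00643293]), np.float64(1.3837281566661772), 1087, 0.015025145374238491) 0.09064855176717779
omega [1.63741806]
```

```bash
python3 track.py 7.85 1.382 1.62 .05 7.9 12
```

```text
[[[0.38,-0.64,0.0],[0,0,0.0],1.0],[[0.15,-0.45,0.0],[0,0,0.0],1.0],[[0.08,-0.48,0.0],[0,0,0.0],1.0],[[0.0,-0.48,0.0],[0,0,0.0],1.0],[[-0.07,-0.47,0.0],[0,0,0.0],1.0],[[-0.15,-0.45,0.0],[0,0,0.0],1.0],[[-0.22,-0.43,0.0],[0,0,0.0],1.0],[[-0.28,-0.38,0.0],[0,0,0.0],1.0],[[-0.33,-0.33,0.0],[0,0,0.0],1.0],[[-0.38,-0.27,0.0],[0,0,0.0],1.0],[[-0.42,-0.22,0.0],[0,0,0.0],1.0],[[-0.45,-0.14,0.0],[0,0,0.0],1.0]]
end [ 0.4978 -0.1158  0.1889  2.03  ]
theta end 3.3679375000000027
```

Call:
send_rows(motion=[[[0.38,-0.64,0.0],[0,0,0.0],1.0],[[0.15,-0.45,0.0],[0,0,0.0],1.0],[[0.08,-0.48,0.0],[0,0,0.0],1.0],[[0.0,-0.48,0.0],[0,0,0.0],1.0],[[-0.07,-0.47,0.0],[0,0,0.0],1.0],[[-0.15,-0.45,0.0],[0,0,0.0],1.0],[[-0.22,-0.43,0.0],[0,0,0.0],1.0],[[-0.28,-0.38,0.0],[0,0,0.0],1.0],[[-0.33,-0.33,0.0],[0,0,0.0],1.0],[[-0.38,-0.27,0.0],[0,0,0.0],1.0],[[-0.42,-0.22,0.0],[0,0,0.0],1.0],[[-0.45,-0.14,0.0],[0,0,0.0],1.0]])

```text
time_s: 9.1
ee_pos: [0.4978, -0.1171, 0.1889]
eef_rot: [3.142, 0.0, 2.03]
force: [-0.1, -0.8, 0.3]
grip_width: 0.094
grip_force: 0.0
```

```bash
python3 look.py a3
```

```text
t 9.1 9.15 ee [ 0.4978 -0.1171  0.1889] -> [ 0.4982 -0.1186  0.1888] hand -2.8999 cmd [ 0.4978 -0.1158  0.1889  2.03  ]
(array([ 0.49604233, -0.11187817]), np.float64(-2.9605151667074447), 1104, 0.015065774321556091) 0.09094459810595222
omega [1.63741806 1.55115359]
```

```bash
python3 track.py 9.1 3.323 1.515 .065 9.15 12
```

```text
[[[-0.53,-0.08,0.0],[0,0,0.0],1.0],[[-0.45,0.01,0.0],[0,0,0.0],1.0],[[-0.45,0.08,0.0],[0,0,0.0],1.0],[[-0.42,0.14,0.0],[0,0,0.0],1.0],[[-0.4,0.21,0.0],[0,0,0.0],1.0],[[-0.36,0.25,0.0],[0,0,0.0],1.0],[[-0.31,0.31,0.0],[0,0,0.0],1.0],[[-0.27,0.34,0.0],[0,0,0.0],1.0],[[-0.21,0.39,0.0],[0,0,0.0],1.0],[[-0.16,0.4,0.0],[0,0,0.0],1.0],[[-0.1,0.42,0.0],[0,0,0.0],1.0],[[-0.03,0.43,0.0],[0,0,0.0],1.0]]
end [ 0.6249 -0.1765  0.1889  2.03  ]
theta end 5.165968750000003
```

Call:
send_rows(motion=[[[-0.53,-0.08,0.0],[0,0,0.0],1.0],[[-0.45,0.01,0.0],[0,0,0.0],1.0],[[-0.45,0.08,0.0],[0,0,0.0],1.0],[[-0.42,0.14,0.0],[0,0,0.0],1.0],[[-0.4,0.21,0.0],[0,0,0.0],1.0],[[-0.36,0.25,0.0],[0,0,0.0],1.0],[[-0.31,0.31,0.0],[0,0,0.0],1.0],[[-0.27,0.34,0.0],[0,0,0.0],1.0],[[-0.21,0.39,0.0],[0,0,0.0],1.0],[[-0.16,0.4,0.0],[0,0,0.0],1.0],[[-0.1,0.42,0.0],[0,0,0.0],1.0],[[-0.03,0.43,0.0],[0,0,0.0],1.0]])

```text
time_s: 10.35
ee_pos: [0.6257, -0.177, 0.1884]
eef_rot: [-3.141, -0.0, 2.03]
force: [-0.6, -0.2, -1.0]
grip_width: 0.094
grip_force: 0.0
```

```bash
python3 look.py a4
```

```text
t 10.35 10.4 ee [ 0.6257 -0.177   0.1884] -> [ 0.6268 -0.176   0.1882] hand -1.1121 cmd [ 0.6249 -0.1765  0.1889  2.03  ]
(array([ 0.62726727, -0.17367727]), np.float64(-1.0801150250730407), 1095, 0.015067954547703266) 0.0886351565617016
omega [1.63741806 1.55115359 1.50432011]
```

```bash
sed -i 's/^AX=.*/AX=np.array([.585,-.095])/' h.py; python3 track.py 10.35 5.203 1.475 .055 10.4 12
```

```text
[[[0.12,0.76,0.0],[0,0,0.0],1.0],[[0.14,0.42,0.0],[0,0,0.0],1.0],[[0.2,0.39,0.0],[0,0,0.0],1.0],[[0.25,0.35,0.0],[0,0,0.0],1.0],[[0.3,0.31,0.0],[0,0,0.0],1.0],[[0.34,0.27,0.0],[0,0,0.0],1.0],[[0.37,0.22,0.0],[0,0,0.0],1.0],[[0.4,0.15,0.0],[0,0,0.0],1.0],[[0.42,0.1,0.0],[0,0,0.0],1.0],[[0.42,0.04,0.0],[0,0,0.0],1.0],[[0.42,-0.02,0.0],[0,0,0.0],1.0],[[0.42,-0.08,0.0],[0,0,0.0],1.0]]
end [ 0.6526 -0.0356  0.1889  2.03  ]
theta end 7.003781250000003
```

Call:
send_rows(motion=[[[0.12,0.76,0.0],[0,0,0.0],1.0],[[0.14,0.42,0.0],[0,0,0.0],1.0],[[0.2,0.39,0.0],[0,0,0.0],1.0],[[0.25,0.35,0.0],[0,0,0.0],1.0],[[0.3,0.31,0.0],[0,0,0.0],1.0],[[0.34,0.27,0.0],[0,0,0.0],1.0],[[0.37,0.22,0.0],[0,0,0.0],1.0],[[0.4,0.15,0.0],[0,0,0.0],1.0],[[0.42,0.1,0.0],[0,0,0.0],1.0],[[0.42,0.04,0.0],[0,0,0.0],1.0],[[0.42,-0.02,0.0],[0,0,0.0],1.0],[[0.42,-0.08,0.0],[0,0,0.0],1.0]])

```text
time_s: 11.6
ee_pos: [0.6519, -0.0346, 0.1889]
eef_rot: [3.142, 0.0, 2.03]
force: [-0.0, -1.6, -0.2]
grip_width: 0.094
grip_force: 0.0
```

```bash
python3 look.py a5
```

```text
t 11.6 11.65 ee [ 0.6519 -0.0346  0.1889] -> [ 0.6511 -0.0333  0.189 ] hand 0.7346 cmd [ 0.6526 -0.0356  0.1889  2.03  ]
(array([ 0.65202805, -0.03530997]), np.float64(0.7275545286048498), 1082, 0.015009739436209202) 0.08975332920723254
omega [1.63741806 1.55115359 1.50432011 1.44613564]
```

```bash
python3 track.py 11.6 7.010 1.415 .05 11.65 12
```

```text
[[[0.61,-0.24,0.0],[0,0,0.0],1.0],[[0.36,-0.22,0.0],[0,0,0.0],1.0],[[0.32,-0.26,0.0],[0,0,0.0],1.0],[[0.28,-0.31,0.0],[0,0,0.0],1.0],[[0.24,-0.34,0.0],[0,0,0.0],1.0],[[0.18,-0.38,0.0],[0,0,0.0],1.0],[[0.14,-0.39,0.0],[0,0,0.0],1.0],[[0.07,-0.4,0.0],[0,0,0.0],1.0],[[0.02,-0.41,0.0],[0,0,0.0],1.0],[[-0.03,-0.41,0.0],[0,0,0.0],1.0],[[-0.09,-0.4,0.0],[0,0,0.0],1.0],[[-0.15,-0.38,0.0],[0,0,0.0],1.0]]
end [ 0.5153 -0.0382  0.1889  2.03  ]
theta end 8.739687500000002
```

Call:
send_rows(motion=[[[0.61,-0.24,0.0],[0,0,0.0],1.0],[[0.36,-0.22,0.0],[0,0,0.0],1.0],[[0.32,-0.26,0.0],[0,0,0.0],1.0],[[0.28,-0.31,0.0],[0,0,0.0],1.0],[[0.24,-0.34,0.0],[0,0,0.0],1.0],[[0.18,-0.38,0.0],[0,0,0.0],1.0],[[0.14,-0.39,0.0],[0,0,0.0],1.0],[[0.07,-0.4,0.0],[0,0,0.0],1.0],[[0.02,-0.41,0.0],[0,0,0.0],1.0],[[-0.03,-0.41,0.0],[0,0,0.0],1.0],[[-0.09,-0.4,0.0],[0,0,0.0],1.0],[[-0.15,-0.38,0.0],[0,0,0.0],1.0]])

```text
time_s: 12.85
ee_pos: [0.5146, -0.0387, 0.189]
eef_rot: [3.141, 0.0, 2.03]
force: [-0.1, 0.2, 0.2]
grip_width: 0.0939
grip_force: 0.0
```

```bash
python3 look.py a6
```

```text
t 12.85 12.9 ee [ 0.5146 -0.0387  0.189 ] -> [ 0.5139 -0.0398  0.1889] hand 2.4676 cmd [ 0.5153 -0.0382  0.1889  2.03  ]
(array([ 0.51621163, -0.03573437]), np.float64(2.430422888487563), 1087, 0.015134693123400211) 0.09079788034516649
omega [1.63741806 1.55115359 1.50432011 1.44613564 1.36229469]
```

```bash
sed -i 's/^plan(circ.*/dy=float(sys.argv[7]); plan(circ(th,.189,load()[3]+dy*np.arange(1,n+1)),1); print("theta end",th[-1])/' track.py; python3 track.py 12.85 8.713 1.335 .055 12.9 12 .042
```

```text
[[[-0.25,-0.45,0.0],[0,0,-0.35],1.0],[[-0.23,-0.32,0.0],[0,0,-0.35],1.0],[[-0.26,-0.3,0.0],[0,0,-0.35],1.0],[[-0.28,-0.27,0.0],[0,0,-0.35],1.0],[[-0.31,-0.25,0.0],[0,0,-0.35],1.0],[[-0.32,-0.22,0.0],[0,0,-0.35],1.0],[[-0.34,-0.18,0.0],[0,0,-0.35],1.0],[[-0.36,-0.16,0.0],[0,0,-0.35],1.0],[[-0.36,-0.12,0.0],[0,0,-0.35],1.0],[[-0.37,-0.1,0.0],[0,0,-0.35],1.0],[[-0.38,-0.06,0.0],[0,0,-0.35],1.0],[[-0.38,-0.02,0.0],[0,0,-0.35],1.0]]
end [ 0.5301 -0.1662  0.1889  2.534 ]
theta end 10.338781250000002
```

Call:
send_rows(motion=[[[-0.25,-0.45,0.0],[0,0,-0.35],1.0],[[-0.23,-0.32,0.0],[0,0,-0.35],1.0],[[-0.26,-0.3,0.0],[0,0,-0.35],1.0],[[-0.28,-0.27,0.0],[0,0,-0.35],1.0],[[-0.31,-0.25,0.0],[0,0,-0.35],1.0],[[-0.32,-0.22,0.0],[0,0,-0.35],1.0],[[-0.34,-0.18,0.0],[0,0,-0.35],1.0],[[-0.36,-0.16,0.0],[0,0,-0.35],1.0],[[-0.36,-0.12,0.0],[0,0,-0.35],1.0],[[-0.37,-0.1,0.0],[0,0,-0.35],1.0],[[-0.38,-0.06,0.0],[0,0,-0.35],1.0],[[-0.38,-0.02,0.0],[0,0,-0.35],1.0]])

```text
time_s: 14.1
ee_pos: [0.5302, -0.1669, 0.1888]
eef_rot: [-3.142, 0.0, 2.535]
force: [0.1, 0.0, 0.1]
grip_width: 0.0938
grip_force: 0.0
```

```bash
python3 look.py a7
```

```text
t 14.1 14.15 ee [ 0.5302 -0.1669  0.1888] -> [ 0.531  -0.1677  0.1887] hand -2.2219 cmd [ 0.5301 -0.1662  0.1889  2.534 ]
(array([ 0.52884915, -0.16631494]), np.float64(-2.2377849780053283), 1090, 0.015104365535080433) 0.09076749833254052
omega [1.63741806 1.55115359 1.50432011 1.44613564 1.36229469 1.29198195]
```

```bash
python3 track.py 14.1 10.327 1.265 .055 14.15 12 .042
```

```text
[[[-0.53,0.02,0.0],[0,0,-0.35],1.0],[[-0.37,0.05,0.0],[0,0,-0.35],1.0],[[-0.37,0.09,0.0],[0,0,-0.35],1.0],[[-0.35,0.11,0.0],[0,0,-0.35],1.0],[[-0.35,0.15,0.0],[0,0,-0.35],1.0],[[-0.32,0.17,0.0],[0,0,-0.35],1.0],[[-0.31,0.19,0.0],[0,0,-0.35],1.0],[[-0.3,0.22,0.0],[0,0,-0.35],1.0],[[-0.27,0.24,0.0],[0,0,-0.35],1.0],[[-0.26,0.26,0.0],[0,0,-0.35],1.0],[[-0.23,0.28,0.0],[0,0,-0.35],1.0],[[-0.2,0.29,0.0],[0,0,-0.35],1.0]]
end [ 0.6536 -0.1531  0.1889  3.038 ]
theta end 11.865281250000002
```

Call:
send_rows(motion=[[[-0.53,0.02,0.0],[0,0,-0.35],1.0],[[-0.37,0.05,0.0],[0,0,-0.35],1.0],[[-0.37,0.09,0.0],[0,0,-0.35],1.0],[[-0.35,0.11,0.0],[0,0,-0.35],1.0],[[-0.35,0.15,0.0],[0,0,-0.35],1.0],[[-0.32,0.17,0.0],[0,0,-0.35],1.0],[[-0.31,0.19,0.0],[0,0,-0.35],1.0],[[-0.3,0.22,0.0],[0,0,-0.35],1.0],[[-0.27,0.24,0.0],[0,0,-0.35],1.0],[[-0.26,0.26,0.0],[0,0,-0.35],1.0],[[-0.23,0.28,0.0],[0,0,-0.35],1.0],[[-0.2,0.29,0.0],[0,0,-0.35],1.0]])

```text
time_s: 15.35
ee_pos: [0.6541, -0.1525, 0.1888]
eef_rot: [-3.142, -0.0, 3.041]
force: [0.2, -0.4, 1.1]
grip_width: 0.0939
grip_force: 0.0
```

```bash
python3 look.py a8
```

```text
t 15.35 15.4 ee [ 0.6541 -0.1525  0.1888] -> [ 0.6547 -0.1512  0.1887] hand -0.6942 cmd [ 0.6536 -0.1531  0.1889  3.038 ]
(array([ 0.65382421, -0.15239669]), np.float64(-0.695108410193204), 1081, 0.015000547282397747) 0.08961669215022516
omega [1.63741806 1.55115359 1.50432011 1.44613564 1.36229469 1.29198195
 1.23414125]
```

Run:
```python
from h import *
t=.05+.1*np.arange(1,10); th=11.871+1.2*t-.03*t*t
w=1.15*np.arange(9,-1,-1)/10; th=np.r_[th,th[-1]+np.cumsum(w)*.1]
z=np.r_[.185,.168,.151,.137,[.137]*15]
yaw=3.038+.047*np.minimum(np.arange(1,20),12)
print(th)
plan(circ(th,z,yaw),[1,1]+[-.19]*17)
```

```text
[12.050325 12.169125 12.287325 12.404925 12.521925 12.638325 12.754125
 12.869325 12.983925 13.087425 13.179425 13.259925 13.328925 13.386425
 13.432425 13.466925 13.489925 13.501425 13.501425]
[[[-0.27,0.49,0.13],[0,0,-0.39],1.0],[[-0.14,0.33,0.57],[0,0,-0.39],1.0],[[-0.12,0.33,0.56],[0,0,-0.4],-0.19],[[-0.09,0.34,0.47],[0,0,-0.39],-0.19],[[-0.06,0.35,0.0],[0,0,-0.39],-0.19],[[-0.04,0.34,0.0],[0,0,-0.39],-0.19],[[-0.02,0.35,0.0],[0,0,-0.39],-0.19],[[0.01,0.35,0.0],[0,0,-0.39],-0.19],[[0.03,0.34,0.0],[0,0,-0.4],-0.19],[[0.04,0.3,0.0],[0,0,-0.39],-0.19],[[0.06,0.27,0.0],[0,0,-0.39],-0.19],[[0.06,0.24,0.0],[0,0,-0.39],-0.19]]
[[[0.05,0.2,0.0],[0,0,0.0],-0.19],[[0.06,0.16,0.0],[0,0,0.0],-0.19],[[0.05,0.13,0.0],[0,0,0.0],-0.19],[[0.04,0.09,0.0],[0,0,0.0],-0.19],[[0.03,0.07,0.0],[0,0,0.0],-0.19],[[0.02,0.03,0.0],[0,0,0.0],-0.19],[[0.0,0.0,0.0],[0,0,0.0],-0.19]]
end [ 0.6383 -0.0225  0.137   3.602 ]
```

Call:
send_rows(motion=[[[-0.27,0.49,0.13],[0,0,-0.39],1.0],[[-0.14,0.33,0.57],[0,0,-0.39],1.0],[[-0.12,0.33,0.56],[0,0,-0.4],-0.19],[[-0.09,0.34,0.47],[0,0,-0.39],-0.19],[[-0.06,0.35,0.0],[0,0,-0.39],-0.19],[[-0.04,0.34,0.0],[0,0,-0.39],-0.19],[[-0.02,0.35,0.0],[0,0,-0.39],-0.19],[[0.01,0.35,0.0],[0,0,-0.39],-0.19],[[0.03,0.34,0.0],[0,0,-0.4],-0.19],[[0.04,0.3,0.0],[0,0,-0.39],-0.19],[[0.06,0.27,0.0],[0,0,-0.39],-0.19],[[0.06,0.24,0.0],[0,0,-0.39],-0.19]])

```text
time_s: 16.6
ee_pos: [0.654, -0.0362, 0.1367]
eef_rot: [3.141, -0.0, -2.677]
force: [-0.2, -0.0, 1.2]
grip_width: 0.0384
grip_force: 0.0
```

Call:
send_rows(motion=[[[0.05,0.2,0.0],[0,0,0.0],-0.19],[[0.06,0.16,0.0],[0,0,0.0],-0.19],[[0.05,0.13,0.0],[0,0,0.0],-0.19],[[0.04,0.09,0.0],[0,0,0.0],-0.19],[[0.03,0.07,0.0],[0,0,0.0],-0.19],[[0.02,0.03,0.0],[0,0,0.0],-0.19],[[0.0,0.0,0.0],[0,0,0.0],-0.19],[[0.0,0.0,0.0],[0,0,0.0],-0.19]])

```text
time_s: 17.4
ee_pos: [0.6383, -0.0226, 0.137]
eef_rot: [-3.141, 0.0, -2.681]
force: [-0.3, -0.4, 0.7]
grip_width: 0.038
grip_force: 0.0
```

```bash
python3 look.py b1; python3 look.py b2|tail -3
```

```text
t 17.4 17.45 ee [ 0.6383 -0.0226  0.137 ] -> [ 0.6383 -0.0226  0.137 ] hand 0.936 cmd [ 0.6383 -0.0225  0.137   3.602 ]
(array([ 0.63235712, -0.019078  ]), np.float64(1.0130890438497857), 2020, 0.02149396389722824) 0.08948098376190564
omega [1.63741806 1.55115359 1.50432011 1.44613564 1.36229469 1.29198195
 1.23414125 0.83326705]
(array([ 0.63282946, -0.01897583]), np.float64(1.009229141755485), 2027, 0.021703500300645828) 0.089818325620965
omega [ 1.63741806  1.55115359  1.50432011  1.44613564  1.36229469  1.29198195
  1.23414125  0.83326705 -0.07719804]
```

Call:
send_rows(motion=[[[0,0,0],[0,0,0],-0.3],[[0,0,0],[0,0,0],-0.34],[[0,0,0],[0,0,0],-0.38],[[0,0,0],[0,0,0],-0.4],[[0,0,0],[0,0,0],-0.4],[[0,0,0],[0,0,0],-0.4],[[0,0,0],[0,0,0],-0.4],[[0,0,0],[0,0,0],-0.4]], squeeze=3)

```text
time_s: 18.3
ee_pos: [0.6382, -0.0225, 0.1369]
eef_rot: [-3.142, -0.0, -2.681]
force: [0.1, -0.7, -0.2]
grip_width: 0.0303
grip_force: 3.0
```

Call:
send_rows(motion=[[[0,0,0],[0,0,0],-0.34],[[0,0,0],[0,0,0],-0.3],[[0,0,0],[0,0,0],-0.1],[[0,0,0],[0,0,0],1],[[0,0,0],[0,0,0],1],[[0,0,0],[0,0,0],1],[[0,0,0],[0,0,0],1],[[0,0,0],[0,0,0],1],[[0,0,0],[0,0,0],1],[[0,0,0],[0,0,0],1]])

```text
time_s: 19.3
ee_pos: [0.6382, -0.0224, 0.137]
eef_rot: [3.142, -0.0, -2.681]
force: [-0.3, 0.3, -0.3]
grip_width: 0.0925
grip_force: 0.0
```

```bash
python3 look.py c1; for i in 1 2 3 4 5; do python3 look.py c2|tail -1;done; tail -6 log.txt
```

```text
t 19.3 19.35 ee [ 0.6382 -0.0224  0.137 ] -> [ 0.6383 -0.0225  0.137 ] hand 0.9377 cmd [ 0.6383 -0.0225  0.137   3.602 ]
(array([ 0.63869026, -0.02432483]), np.float64(0.9211310007861973), 1807, 0.01508298609405756) 0.08875598106331367
omega [ 1.63741806  1.55115359  1.50432011  1.44613564  1.36229469  1.29198195
  1.23414125  0.83326705 -0.07719804 -0.04762062]
  1.23414125  0.83326705 -0.07719804 -0.04762062 -0.05788177]
  1.23414125  0.83326705 -0.07719804 -0.04762062 -0.05788177  0.01597755]
  0.01596483]
  1.59648325e-02 -4.00717517e-04]
  1.59648325e-02 -4.00717517e-04  1.42750707e-02]
19.3 0.9211310007861973
19.35 0.9182369121666308
19.4 0.9190357899058957
19.45 0.919834031528667
19.5 0.9198139956528163
19.55 0.9205277491871018
```

Standing still. I'll lift straight up and check once more.

Call:
send_rows(motion=[[[0,0,-0.2],[0,0,0],1],[[0,0,-0.5],[0,0,0],1],[[0,0,-0.7],[0,0,0],1],[[0,0,-0.7],[0,0,0],1],[[0,0,-0.5],[0,0,0],1],[[0,0,-0.2],[0,0,0],1],[[0,0,0],[0,0,0],1],[[0,0,0],[0,0,0],1]])

```text
time_s: 20.4
ee_pos: [0.638, -0.0224, 0.2201]
eef_rot: [3.141, -0.001, -2.681]
force: [0.8, 0.1, -0.3]
grip_width: 0.0943
grip_force: 0.0
```

```bash
python3 look.py d1|head -2; tail -1 log.txt
python3 - <<'E'
from station import *
from h import *
c=camera("top"); cv2.imwrite("pics/top9.png",c["pixels"][:,:,::-1])
E
```

```text
t 20.4 20.45 ee [ 0.638  -0.0224  0.2201] -> [ 0.638  -0.0224  0.2199] hand 0.94 cmd [ 0.6383 -0.0225  0.137   3.602 ]
(array([ 0.63897794, -0.02445552]), np.float64(0.9176620580699378), 834, 0.014949684031307697) 0.08882647430370642
20.4 0.9176620580699378
```

View pics/d1.png

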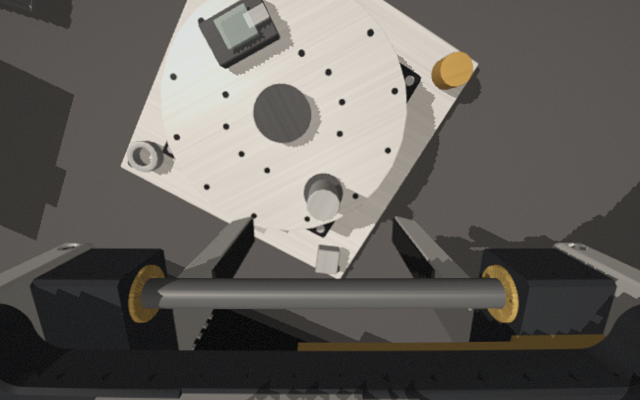

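The picture shows the post at (322,200) free between the open fingers, with the weight (453,70), spacer (145,156) and gauge (327,260) still on their corners. The disc angle is unchanged (0.920 → 0.918 rad over 0.85 s), so I'm handing in.

```bash
python3 -c "
from station import *
print(hand_in())"
```

```text
the job is handed in; nothing more can be done
None
```

The job is handed in: I released the disc at about 1.65 rad/s (0.26 turn/s), and it coasted untouched for 8.3 s with the gripper tracking over the post. I then stopped and released it, and it read still for about a second; the weight, spacer and gauge are still on their corners.

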